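Torque the power module bolt to the click

TASK

Tighten the bolt that has the click torque wrench on it (the long round handle, not the plain flat spanner): turn the handle clockwise, seen from above, until the wrench clicks and its handle breaks over, then stop at once, so that the bolt is not over-tightened and its tab washer dragged round. Then ease off so that the handle springs straight, and let go, leaving the bolt tight and the wrench on it. Leave the plain spanner as it is.

Things in the scene. Friction and masses are not known exactly. Their poses are not given: they have to be found in the camera images.
- wrench_grip (a point): Torque wrench, captive on a bolt, level, 74 mm up. Point: middle of its black round grip, on the centre line, 190 mm from the bolt's axis; x axis points along the handle to the head. Grip 28 mm thick, 115 mm long, space under it free. The handle points roughly to the robot; tightening swings it towards the robot's left (+y). The module under the bolt: 140 x 120 mm, top below 62 mm.
- bolt_axis (a point): Point on the upright axis of the bolt, inside the round steel head of the torque wrench (36 mm in diameter, top 93 mm above the work surface), at the height of the handle's centre line.
- bolt (a joint): Turn of the bolt, with the wrench on it, in its threaded insert, in rad, growing clockwise seen from above (tightening). It starts between 0 and 0.22, turns against about 2 N at the middle of the grip and comes up tight at 0.45 (yielding to 0.49 under load).
- click (a joint): Angle (rad) of handle to head about a pin 40 mm from the bolt's axis; 0 is straight. Stays 0 until the bolt is tight and the push at mid-grip passes about 11 N; then the handle gives way (the click), the push falling to about 5 N at a stop at 0.22 (33 mm at mid-grip). Springs back to 0 when eased off. Above about 15 N against the stop the bolt over-tightens: insert and tab washer turn.
- tab (a point): Tip of the flat steel tab washer (2 mm thick, 48 mm above the work surface) under the bolt head, 40 mm from the bolt's axis. It stays still unless the bolt is over-tightened.
- spanner_end (a point): Bystander: free end of a plain flat ring spanner, 14 mm wide and 7 mm thick, 150 mm from the axis of the bolt of a second, equal module, 74 mm above the work surface. It points roughly towards the robot too, and may be left or right of the torque wrench. It turns with its bolt if pushed.

How it is judged:
On the way:
1. the bolt is tight and the torque wrench has clicked: its handle has broken over by at least 0.05 rad (value of joint click above 0.05 rad and value of joint bolt above 0.38 rad), for 0.05 s.
At the end, for the whole second after the job is handed in: The bolt is left tight (turn 0.33 rad or more, tight being 0.45), the wrench's handle has sprung straight (break-over under 0.03 rad), the tip of the tab washer is within 2.5 mm of where it started and the end of the plain spanner within 20 mm (value of joint bolt above 0.33 rad and value of joint click below 0.03 rad and distance of tab from where it was at the start of the episode below 0.0025 m and distance of spanner_end from where it was at the start of the episode below 0.02 m); the robot touches nothing.
It fails at once if the bolt over-tightened: the tip of the tab washer dragged 2.5 mm or more (distance of tab from where it was at the start of the episode above 0.0025 m).
It fails at once if the end of the plain spanner moved more than 20 mm (distance of spanner_end from where it was at the start of the episode above 0.02 m).
It also fails if it takes over 45 s, if anything falls off the work surface, if the arm or the gripper's body presses on something with over 40 N, if the wrist force passes 120 N, or if a joint passes its speed limit or range.

ROBOT

A 7-joint arm with a two-finger parallel gripper is mounted at the origin on the work surface. World frame = base frame: x ahead of the robot, y to its left, z up, the work surface at z = 0. Lengths are in m, angles in rad, forces in N, time in s.
With the tool pointing down it reaches from about 0.4 to 0.925 m from the base axis. Payload 5.6 kg.
Tool frame: the origin (TCP) lies on the centre line of the jaws, within the pads' length; the fingertips stand 22 mm ahead of it and the grasp point (between the pads) lies 3 mm ahead of it; z points along the fingers, y is the direction in which the jaws open and shut (so a half turn about z gives the same grasp; the last joint's range is limited). The gripper opens to 85 mm and grips with 20 to 120 N. Pads are 22 mm wide; open, the fingers measure 114 mm over their backs; the gripper's body (76 mm by 85 mm) begins 54 mm behind the grasp point. The pads swing forward as they close: fully open they stand 13 mm farther back than shut.
Start: joints at [-1.147, 0.468, -0.012, 1.603, 0.006, 1.071, -0.056], TCP at [0.293, 0.58, 0.253] pointing down, gripper open.
Joint ranges: [-2.53, 2.53], [-0.31, 2.02], [-1.57, 1.55], [0.28, 2.44], [-1.29, 4.43], [0.15, 1.84], [-2.92, 2.92]. Speed limits (rad/s): [2.57, 2.57, 3.14, 3.14, 3.14, 3.14, 3.14].

INTERFACE

Orientations are given as [roll, pitch, yaw] about the fixed x, y, z axes, in that order (R = Rz(yaw) Ry(pitch) Rx(roll)).
In Python, from plant import * gives the robot as it stands.
- The arm moves only by the shell command python3 -m pendant 'ROWS' [FORCE]. ROWS is JSON, one flat list of numbers, 7 for each row, row after row: the shift along the world's x, y, z in mm, then the turn, a rotation vector about the world's x, y, z in rad, then the closure, from -1 (fully open) to 1 (shut). In form: [dx, dy, dz, wx, wy, wz, grip, dx, dy, dz, wx, wy, wz, grip, ...]. A call has 1 to 20 rows; each row shifts and turns the pose as measured when the row begins; what a row does not reach is not made up. A row lasts 1/12 s, in which the tool goes at most 41.7 mm and 7.16 degrees, less where a joint would pass 70% of its speed; a pose out of reach is approached as far as the arm can. A call with a gripper value outside its range is refused whole. The fingers move at their own pace and stop on an object; FORCE is the grip in N (left out, the last holds). Time passes only in rows, so rows that do not move let the fingers close. It gives the time, the measured TCP pose, the force and the opening at its end, in the units of the state.
- get_state(): the state, without advancing time (a new reading comes with each control period).
- camera(name): name is "scene" or "top" or "wrist"; returns a dict with "img" (400x640x3 uint8, red, green, blue), "z_map" (400x640 float32, m along the optical axis (not along the pixel's ray), 0 where there is no reading), "camera_matrix" (3x3 intrinsics, pixels), "D" ([k1, k2, p1, p2, k3] as OpenCV has them; the pictures are not rectified), "rvec" (rotation vector, rad) and "tvec" (3), from world to camera coordinates, as OpenCV has them. Camera axes: x right, y down, z forward; pixel columns grow to the right and rows downward; lengths in m; the calibration is good to about 2 mm. A picture is of the moment at which its call begins.
- close_job(): hands the job in, once; it reports no verdict.
The state is a dict: "clock": time; "joints": joint angles; "joint_velocities": joint speeds; "effort": joint torques, N m; "position": TCP position; "ee_rot": TCP orientation; "force": force on the tool from outside, world axes, zero at the start; "ft_torque": the same for the moment, N m; "gripper_width": opening from 0.0 (shut) to 1.0 (fully open).
Only numpy, scipy, OpenCV 4.12 (cv2) and the standard library are available. Lean on these libraries where they do the work, as an engineer would, in place of code of your own. Each camera call takes 0.05 s, during which the arm holds its last target. There are 200 camera calls.

## Working session

There is one attempt and no reset: what is moved stays moved. The work goes in short steps, Python scripts to look and compute and a shell command to move; the robot and the scene stay as the last step left them, time stands still between calls to the robot, and variables do not carry over. Pictures are saved under pics/ and viewed, about 8 in all and at most 12, crops included, and the job is handed in when it is done.

```bash
mkdir -p pics
cat > h.py <<'E'
from plant import *
import numpy as np, cv2
def world(c,px):
    """pixels (N,2) -> world points by z_map"""
    px=np.asarray(px,float).reshape(-1,2)
    u=cv2.undistortPoints(px.reshape(-1,1,2),c["camera_matrix"],np.array(c["D"])).reshape(-1,2)
    z=np.array([c["z_map"][int(round(v)),int(round(w))] for w,v in px])
    P=np.c_[u*z[:,None],z]
    R=cv2.Rodrigues(np.array(c["rvec"],float))[0]
    return (P-np.array(c["tvec"]).ravel())@R
def cloud(c):
    v,u=np.nonzero(c["z_map"]>0)
    return np.c_[u,v],world(c,np.c_[u,v])
def save(c,n): cv2.imwrite(n,c["img"][:,:,::-1])
E
python3 - <<'E'
from h import *
s=get_state();print({k:np.round(v,3).tolist() for k,v in s.items()})
for n in("top","scene"):
    c=camera(n);save(c,f"pics/{n}0.png");np.savez(f"{n}0.npz",**c)
    p,w=cloud(c);m=(w[:,2]>.066)&(w[:,2]<.1);print(n,m.sum(),w[m].min(0),w[m].max(0))
E
```

```text
{'clock': 0.0, 'joints': [-1.147, 0.468, -0.012, 1.604, 0.006, 1.071, -0.056], 'joint_velocities': [0.0, 0.0, 0.0, 0.0, -0.0, 0.0, -0.0], 'effort': [-0.0, -53.239, 0.021, -25.132, 0.011, 0.007, -0.0], 'position': [0.292, 0.58, 0.252], 'ee_rot': [-3.14, 0.0, 2.675], 'force': [-0.431, -0.189, -0.105], 'ft_torque': [-0.002, 0.029, 0.031], 'gripper_width': 0.997}
top 12168 [ 0.19708924 -0.69340727  0.06600069] [0.90949408 0.57783314 0.09996451]
scene 17410 [-0.00504492 -0.64807461  0.06600353] [0.91057957 0.69113994 0.0999924 ]
```

View pics/top0.png

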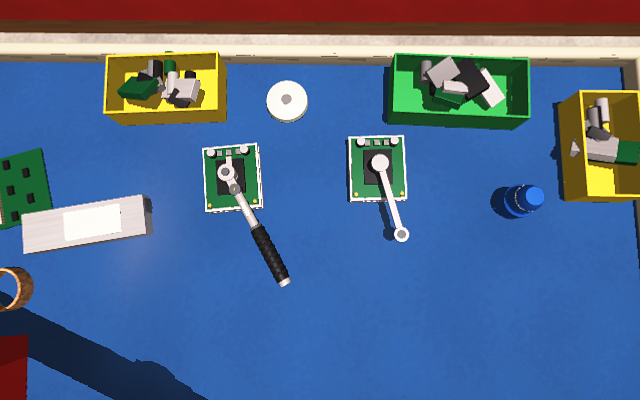

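View pics/scene0.png

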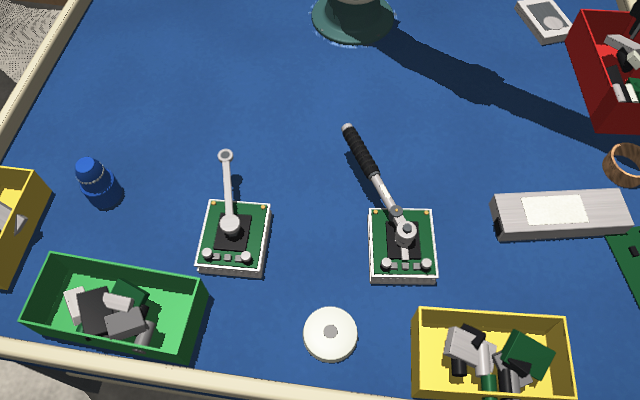

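The top view shows the torque wrench on the left: head about (227,173), black grip from (257,228) to (284,280). The plain spanner is to its right, (381,162) to (401,234). Tightening swings the grip left in the image, away from the spanner.

Run:
```python
from h import *
for n in("top","scene"):
    c=dict(np.load(f"{n}0.npz"));p,w=cloud(c)
    g=w[(w[:,2]>.070)&(w[:,2]<.1)&(w[:,0]>.25)&(w[:,0]<.75)&(abs(w[:,1])<.4)]
    # clusters by 2d grid
    im=np.zeros((600,900),np.uint8);ij=np.c_[(g[:,0]-.2)*1000,(g[:,1]+.45)*1000].astype(int)
    im[ij[:,0],ij[:,1]]=255
    k,l,st,_=cv2.connectedComponentsWithStats(cv2.dilate(im,np.ones((9,9))))
    lab=l[ij[:,0],ij[:,1]]
    for i in range(1,k):
        q=g[lab==i]
        if len(q)<60: continue
        print(n,len(q),q.min(0).round(3),q.max(0).round(3))
        h=q[q[:,2]>.088]
        if len(h)>10: print("  head",len(h),((h.min(0)+h.max(0))/2).round(4),np.ptp(h,axis=0).round(3))
        vx=cv2.fitLine(q[:,:2].astype(np.float32),cv2.DIST_HUBER,0,.01,.01).ravel();print("  line",vx.round(4))
```

```text
top 1690 [0.42  0.012 0.071] [0.662 0.166 0.096]
  head 306 [0.5431 0.0888 0.0922] [0.227 0.135 0.008]
  line [0.8638 0.5037 0.5199 0.0749]
top 860 [ 0.513 -0.219  0.071] [ 0.687 -0.145  0.084]
  line [ 0.9605  0.2784  0.6023 -0.182 ]
scene 1792 [0.42  0.015 0.07 ] [0.664 0.17  0.097]
  head 315 [0.5466 0.093  0.0925] [0.225 0.133 0.009]
  line [0.8617 0.5075 0.5528 0.095 ]
scene 909 [ 0.511 -0.217  0.07 ] [ 0.69  -0.142  0.085]
  line [ 0.9597  0.281   0.6123 -0.1768]
```

```bash
python3 -m pendant '[13.7,-36,0,0,0,-0.041,1, 13.7,-36,0,0,0,-0.041,1, 13.7,-36,0,0,0,-0.041,1, 13.7,-36,0,0,0,-0.041,1, 13.7,-36,0,0,0,-0.041,1, 13.7,-36,0,0,0,-0.041,1, 13.7,-36,0,0,0,-0.041,1, 13.7,-36,0,0,0,-0.041,1, 13.7,-36,0,0,0,-0.041,1, 13.7,-36,0,0,0,-0.041,1, 13.7,-36,0,0,0,-0.041,1, 13.7,-36,0,0,0,-0.041,1, 13.7,-36,0,0,0,-0.041,1, 13.7,-36,0,0,0,-0.041,1, 13.7,-36,0,0,0,-0.041,1, 13.7,-36,0,0,0,-0.041,1]' 60
```

```text
clock: 1.43
position: [0.5054, -0.0166, 0.2472]
ee_rot: [-3.136, -0.007, 2.006]
force: [1.7, 0.4, 0.1]
gripper_width: -0.001
```

```bash
python3 -m pendant '[3,2,-35,0,0,0,1, 3,2,-35,0,0,0,1, 3,2,-35,0,0,0,1, 3,1,-35,0,0,0,1, 0,0,-30,0,0,0,1, 0,0,-12,0,0,0,1, 0,0,0,0,0,0,1]'
python3 - <<'E'
from h import *
c=camera("top");save(c,"pics/top1.png")
E
```

```text
clock: 2.02
position: [0.5209, -0.0233, 0.0596]
ee_rot: [3.141, 0.001, 1.985]
force: [0.4, -0.5, 0.2]
gripper_width: 0.004
```

View pics/top1.png

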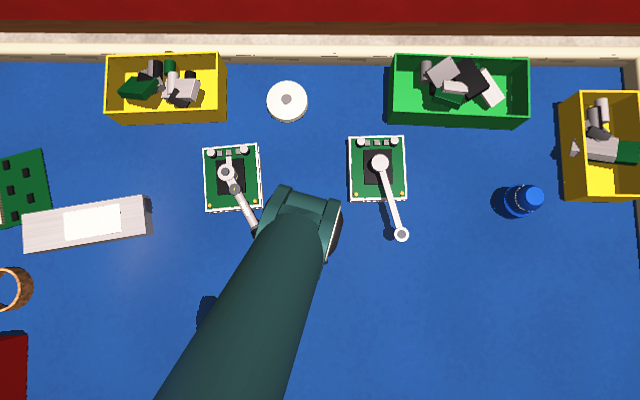

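Top view: the gripper is beside the grip with the handle still at its starting angle (head about (226,173)), and the spanner end is still at (401,234). Approaching to just short of contact.

```bash
python3 -m pendant '[-6,10,0,0,0,0,1, -6,10,0,0,0,0,1, -6,10,0,0,0,0,1, -5,9,0,0,0,0,1, -2,4,0,0,0,0,1, -2,4,0,0,0,0,1]'; python3 -m pendant '[-2,4,0,0,0,0,1,-2,4,0,0,0,0,1,-2,4,0,0,0,0,1,-2,4,0,0,0,0,1]'
```

```text
clock: 2.57
position: [0.494, 0.0294, 0.0657]
ee_rot: [3.131, 0.003, 1.986]
force: [0.6, -0.3, 0.9]
gripper_width: -0.003
clock: 2.9
position: [0.4853, 0.046, 0.0669]
ee_rot: [3.13, 0.005, 1.986]
force: [-0.7, -2.9, -0.1]
gripper_width: -0.002
```

```bash
for i in 1; do python3 -m pendant '[-2,5,-1,0,0,0,1,-2,5,-1,0,0,0,1,-2,5,-1,0,0,0,1,-2,5,-1,0,0,0,1]'; done; python3 -m pendant '[-2,4.5,-1,0,0,0,1,-2,4.5,-1,0,0,0,1]'
```

```text
clock: 3.23
position: [0.4769, 0.0663, 0.0626]
ee_rot: [3.13, 0.006, 1.983]
force: [-1.1, -2.6, 1.5]
gripper_width: -0.003
clock: 3.4
position: [0.4733, 0.0766, 0.0606]
ee_rot: [3.129, 0.006, 1.983]
force: [0.9, -2.3, 0.1]
gripper_width: -0.003
```

```bash
python3 -m pendant '[-1,4,0,0,0,0,1]'; python3 -m pendant '[-1,4,0,0,0,0,1]'; python3 -m pendant '[-1,4,0,0,0,0,1]'
```

```text
clock: 3.48
position: [0.472, 0.0813, 0.0605]
ee_rot: [3.129, 0.006, 1.983]
force: [-0.7, -2.3, 1.9]
gripper_width: 0.001
clock: 3.57
position: [0.4708, 0.0858, 0.0604]
ee_rot: [3.129, 0.006, 1.983]
force: [-0.5, -2.3, 1.9]
gripper_width: 0.0
clock: 3.65
position: [0.4695, 0.0903, 0.0603]
ee_rot: [3.129, 0.005, 1.983]
force: [0.3, -2.1, 2.0]
gripper_width: 0.0
```

```bash
python3 -m pendant '[-1,4,0,0,0,0,1]'; python3 -m pendant '[-1,4,0,0,0,0,1]'; python3 -m pendant '[-0.5,4,0,0,0,0,1]'
```

```text
clock: 3.73
position: [0.4683, 0.0947, 0.0603]
ee_rot: [3.13, 0.005, 1.983]
force: [0.3, -1.6, 1.7]
gripper_width: 0.003
clock: 3.82
position: [0.4673, 0.0992, 0.0604]
ee_rot: [3.129, 0.005, 1.983]
force: [0.0, -1.8, 0.7]
gripper_width: 0.004
clock: 3.9
position: [0.4666, 0.1036, 0.0604]
ee_rot: [3.129, 0.005, 1.983]
force: [-0.2, -2.4, 1.5]
gripper_width: -0.003
```

```bash
python3 -m pendant '[-0.5,3,0,0,0,0,1]'; python3 -m pendant '[-0.5,3,0,0,0,0,1]'
```

```text
clock: 3.98
position: [0.4661, 0.1072, 0.0604]
ee_rot: [3.129, 0.005, 1.983]
force: [0.4, -2.1, 1.4]
gripper_width: -0.0
clock: 4.07
position: [0.4657, 0.11, 0.0605]
ee_rot: [3.129, 0.006, 1.983]
force: [1.2, -6.8, 1.4]
gripper_width: -0.003
```

```bash
python3 -m pendant '[0,2,0,0,0,0,1]'; python3 -m pendant '[0,2,0,0,0,0,1]'; python3 -m pendant '[0,2,0,0,0,0,1]'
```

```text
clock: 4.15
position: [0.4655, 0.1112, 0.0604]
ee_rot: [3.13, 0.007, 1.982]
force: [-0.1, -8.7, 1.0]
gripper_width: 0.003
clock: 4.23
position: [0.4654, 0.1117, 0.0603]
ee_rot: [3.131, 0.009, 1.981]
force: [0.0, -8.1, 2.3]
gripper_width: -0.001
clock: 4.32
position: [0.4653, 0.1117, 0.0601]
ee_rot: [3.132, 0.011, 1.979]
force: [0.5, -8.9, 1.9]
gripper_width: 0.001
```

```bash
python3 -m pendant '[0,3,0,0,0,0,1]'; python3 -m pendant '[0,3,0,0,0,0,1]'
```

```text
clock: 4.4
position: [0.4651, 0.1124, 0.06]
ee_rot: [3.134, 0.013, 1.976]
force: [0.2, -9.5, 2.6]
gripper_width: -0.003
clock: 4.48
position: [0.4649, 0.1128, 0.0599]
ee_rot: [3.135, 0.015, 1.973]
force: [-0.3, -9.9, 2.9]
gripper_width: -0.002
```

```bash
python3 -m pendant '[0,4,0,0,0,0,1]'; python3 -m pendant '[0,4,0,0,0,0,1]'
```

```text
clock: 4.57
position: [0.4647, 0.1138, 0.0597]
ee_rot: [3.137, 0.018, 1.97]
force: [0.4, -11.5, 2.6]
gripper_width: 0.004
clock: 4.65
position: [0.4646, 0.1146, 0.0595]
ee_rot: [3.139, 0.021, 1.967]
force: [0.1, -12.8, 3.4]
gripper_width: -0.003
```

```bash
python3 -m pendant '[0,4,0,0,0,0,1]'
```

```text
clock: 4.73
position: [0.4644, 0.1153, 0.0594]
ee_rot: [3.141, 0.023, 1.963]
force: [-1.0, -11.4, 3.3]
gripper_width: -0.004
```

```bash
python3 -m pendant '[0,4,0,0,0,0,1]';  python3 -m pendant '[0,4,0,0,0,0,1]'
```

```text
clock: 4.82
position: [0.4642, 0.116, 0.0592]
ee_rot: [-3.14, 0.026, 1.959]
force: [-0.6, -11.0, 4.0]
gripper_width: -0.001
clock: 4.9
position: [0.464, 0.1167, 0.0591]
ee_rot: [-3.138, 0.029, 1.956]
force: [-0.4, -10.6, 2.9]
gripper_width: 0.003
```

```bash
python3 -m pendant '[0,5,0,0,0,0,1]';  python3 -m pendant '[0,5,0,0,0,0,1]'; python3 -m pendant '[0,5,0,0,0,0,1]'
```

```text
clock: 4.98
position: [0.4637, 0.1182, 0.059]
ee_rot: [-3.136, 0.032, 1.952]
force: [-1.5, -11.9, 4.2]
gripper_width: -0.003
clock: 5.07
position: [0.4634, 0.1199, 0.0589]
ee_rot: [-3.133, 0.035, 1.948]
force: [-0.8, -11.4, 3.8]
gripper_width: 0.001
clock: 5.15
position: [0.4631, 0.1217, 0.0588]
ee_rot: [-3.131, 0.038, 1.944]
force: [-0.8, -10.7, 4.1]
gripper_width: -0.001
```

```bash
python3 -m pendant '[0,5,0,0,0,0,1]';  python3 -m pendant '[0,5,0,0,0,0,1]'; python3 -m pendant '[0,5,0,0,0,0,1]'
python3 - <<'E'
from h import *
c=camera("scene");cv2.imwrite("pics/scene2.png",cv2.resize(c["img"][80:300,280:500,::-1],None,fx=2.7,fy=2.7,interpolation=cv2.INTER_CUBIC))
E
```

```text
clock: 5.23
position: [0.4628, 0.1237, 0.0587]
ee_rot: [-3.129, 0.041, 1.941]
force: [-0.6, -11.3, 4.6]
gripper_width: 0.0
clock: 5.32
position: [0.4626, 0.1258, 0.0587]
ee_rot: [-3.127, 0.043, 1.937]
force: [0.1, -10.0, 5.1]
gripper_width: -0.0
clock: 5.4
position: [0.4623, 0.1282, 0.0587]
ee_rot: [-3.125, 0.046, 1.934]
force: [-0.3, -9.3, 4.5]
gripper_width: 0.001
```

View pics/scene2.png

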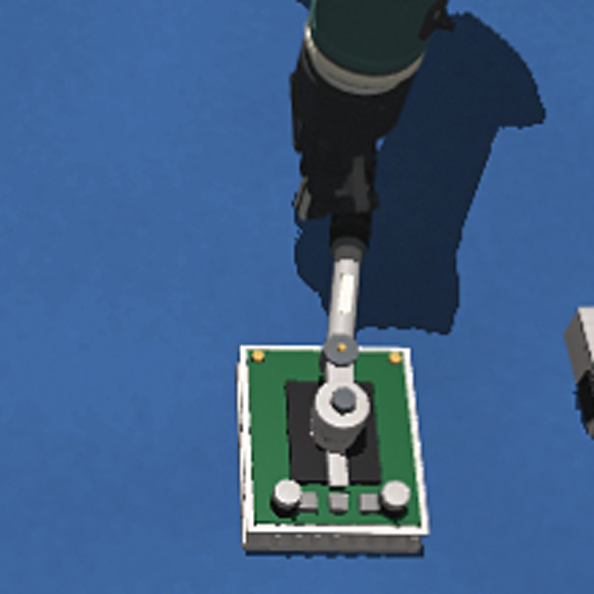

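The crop shows the module head at (342,400) and pin at (341,348), with the handle bending right beyond the pin, so it's breaking over. The tab at (338,470) hasn't moved. I'll push a few mm more for margin, staying well short of the stop, then ease off.

```bash
python3 -m pendant '[0,5,0,0,0,0,1]';  python3 -m pendant '[0,5,0,0,0,0,1]'
python3 - <<'E'
from h import *
c=camera("scene");np.savez("clicked.npz",**c)
c2=cv2.resize(c["img"][80:300,280:500,::-1],None,fx=2.7,fy=2.7,interpolation=cv2.INTER_CUBIC);cv2.imwrite("pics/scene3.png",c2)
E
```

```text
clock: 5.53
position: [0.4622, 0.1313, 0.0587]
ee_rot: [-3.124, 0.047, 1.932]
force: [-0.7, -8.6, 4.3]
gripper_width: 0.004
clock: 5.62
position: [0.462, 0.1342, 0.0587]
ee_rot: [-3.122, 0.049, 1.93]
force: [-0.3, -7.1, 4.7]
gripper_width: 0.001
```

View pics/scene3.png

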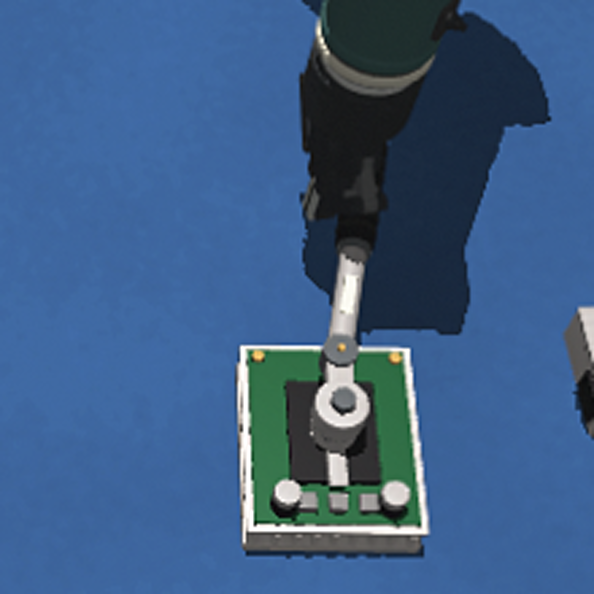

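The handle is clearly bent at the pin (341,348): the tube now runs to (354,245), the head hasn't turned, and the push has fallen to 7 N. It has clicked, so I'm easing off now.

```bash
python3 -m pendant '[0,-4,0,0,0,0,1,0,-4,0,0,0,0,1,0,-4,0,0,0,0,1,0,-4,0,0,0,0,1,0,-4,0,0,0,0,1,0,-4,0,0,0,0,1]'; python3 -m pendant '[0,-6,0,0,0,0,1,0,-6,0,0,0,0,1,0,-8,0,0,0,0,1,0,-10,0,0,0,0,1,0,-10,0,0,0,0,1,0,-10,0,0,0,0,1]'
```

```text
clock: 6.17
position: [0.4649, 0.104, 0.0598]
ee_rot: [-3.126, 0.056, 1.925]
force: [0.6, -1.4, 0.9]
gripper_width: 0.002
clock: 6.67
position: [0.4636, 0.0537, 0.0591]
ee_rot: [-3.125, 0.053, 1.931]
force: [0.1, -0.0, -0.9]
gripper_width: 0.003
```

Clear of the handle; now straight up and away, then check.

```bash
python3 -m pendant '[0,-5,30,0,0,0,1,0,0,35,0,0,0,1,0,0,35,0,0,0,1,0,0,35,0,0,0,1,0,0,35,0,0,0,1,-8,36,5,0,0,0,1,-8,38,0,0,0,0,1,-8,38,0,0,0,0,1,-8,38,0,0,0,0,1,-8,38,0,0,0,0,1,-8,38,0,0,0,0,1,-8,38,0,0,0,0,1,-8,38,0,0,0,0,1,-8,38,0,0,0,0,1,-8,38,0,0,0,0,1,0,0,0,0,0,0,1]'
python3 - <<'E'
from h import *
c=camera("top");cv2.imwrite("pics/top4.png",cv2.resize(c["img"][120:300,180:430,::-1],None,fx=3,fy=3,interpolation=cv2.INTER_CUBIC))
o=dict(np.load("top0.npz"))
for n,k in(("before",o),("after",c)):
    p,w=cloud(k)
    for nm,m in(("wrench",(w[:,1]>0)&(w[:,1]<.25)&(w[:,0]<.72)),("spanner",(w[:,1]<-.1)&(w[:,1]>-.28)&(w[:,0]<.70))):
        q=w[m&(w[:,2]>.070)&(w[:,2]<.1)&(w[:,0]>.38)]
        for a,b in((.40,.55),(.55,.60),(.60,.635)):
            r=q[(q[:,0]>a)&(q[:,0]<b)]
            if len(r)>15:
                l=cv2.fitLine(r[:,:2].astype(np.float32),cv2.DIST_HUBER,0,.01,.01).ravel()
                print(n,nm,a,b,len(r),r.mean(0).round(4),"yaw",round(float(np.arctan2(l[1]*np.sign(l[0]),abs(l[0]))),3))
print(get_state()["force"])
E
```

```text
clock: 8.0
position: [0.3759, 0.4219, 0.2433]
ee_rot: [-3.124, 0.046, 1.903]
force: [-0.4, 0.9, 0.4]
gripper_width: 0.0
before wrench 0.4 0.55 1000 [0.4848 0.0547 0.0852] yaw 0.532
before wrench 0.55 0.6 254 [0.575  0.1075 0.0819] yaw 0.587
before wrench 0.6 0.635 225 [0.6181 0.1337 0.0844] yaw 0.833
before spanner 0.4 0.55 224 [ 0.5294 -0.203   0.0798] yaw 0.297
before spanner 0.55 0.6 189 [ 0.5744 -0.1902  0.0785] yaw 0.303
before spanner 0.6 0.635 131 [ 0.6172 -0.1778  0.0784] yaw 0.342
after wrench 0.4 0.55 1029 [0.4692 0.1301 0.0848] yaw 0.099
after wrench 0.55 0.6 233 [0.5755 0.141  0.0821] yaw 0.082
after wrench 0.6 0.635 201 [0.6178 0.1451 0.0839] yaw 0.186
after spanner 0.4 0.55 224 [ 0.5295 -0.203   0.0796] yaw 0.301
after spanner 0.55 0.6 187 [ 0.5743 -0.1902  0.0784] yaw 0.301
after spanner 0.6 0.635 129 [ 0.6169 -0.178   0.0782] yaw 0.33
[-0.23892193 -0.58065485 -0.93339493]
```

View pics/top4.png

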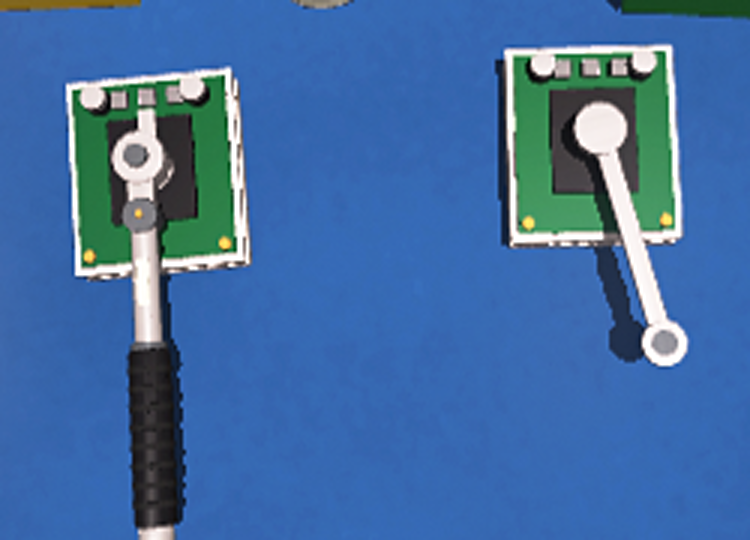

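The top view shows the handle straight from the head (137,155) through the pin (139,213) to the grip (153,435). The tab still points at (147,110), the spanner hasn't moved, and the robot is clear.

```bash
python3 -c "
from plant import *
print(close_job())"
```

```text
the job is handed in; nothing more can be done
None
```

The bolt is tight, the wrench clicked and sprang straight again, and I've handed the job in; no verdict is reported.

I pushed the grip towards +y with the closed fingers. The push was about 2 N while the bolt turned, rose to a peak of about 12.8 N, then fell to 7 N. A picture showed the handle visibly bent at the pin. I stopped there, an estimated 10 mm or more short of the stop, eased off and lifted clear at 8 s of the 45 s allowed.

What the last checks showed:
- **Bolt:** the handle turned 0.43 rad in all (yaw 0.532 to 0.099). Adding its unknown start angle of 0 to 0.22, that puts the bolt near or past the tight mark of 0.45, above the required 0.33.
- **Handle:** it looks straight. The yaw fits along it (0.099 and 0.082) agree to about 0.02 rad, against a limit of 0.03. A third fit near the head read 0.186, but it takes in the wider head end and was off in the same way before the move, so I didn't rely on it.
- **Tab washer:** no movement visible in the pictures; I didn't measure it in millimetres.
- **Plain spanner:** unmoved, to well under 1 mm.
- **Robot:** touching nothing, with force readings at noise level.

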